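Index the tumbler-pin carousel and lock it

TASK

Take the steel locking pin from its wooden stand, turn the parts carousel the shorter way round until its drilled station is at the pointer, and lock it there: the pin goes through the station's hole and fully home into the locking hole hidden in the base under the dial. The pointer shows the locking hole only roughly, so feel for it gently, pushing on pin and dial lightly (never over 30 N), then let go and leave the padlock, cup and screwdriver alone.

Things in the scene. Friction and masses are not known exactly. Their poses are not given: they have to be found in the camera images.
- pin_mid (a point): Steel locking pin, upright in the stand at first. Round head 20 mm in diameter, 36 mm tall, on a round shank 10 mm in diameter, 32 mm long, with a 2.5 mm chamfered tip; about 0.1 kg. The point is on its axis half-way up, 34 mm above the tip and 2 mm above the shoulder under the head; z points from tip to head.
- stand: Fixed dark wooden block, 50 x 50 mm and 34 mm high, with one upright hole 13 mm wide that holds the pin with its shoulder resting on the block. Origin: centre of its underside, on the bench. It may be on either side of the carousel.
- dial_centre (a point): Carousel dial's axis, at its stations' top face, 48 mm above the bench; z up. Aluminium eight-sided wheel 12 mm thick, radius 85 mm, hub 80 mm wide and 5 mm proud. Turns endlessly both ways, stays where left; drag about 0.13 N m (2 N at the hole). It sits 1 mm above a fixed grey base, 200 mm square, 35 mm high. Seven stations are dishes of small brass pins, part of the dial.
- dial_hole (a point): Mouth centre, on the top face, of the dial's only through hole (in the station without a dish), 65 mm from the axis; 11.6 mm wide, 1.5 mm chamfer. Away from the locking hole a pin in it stops on a flat steel track 13 mm below this point, shoulder 19 mm above the dial, and can push the dial round. At the locking hole it drops 19 mm more, until its shoulder is on the dial.
- pointer_mark (a point): Point on the hole's circle, at the stations' top face, abreast of the pointer: a dark steel tab 6 mm wide, 26 mm long, 16 mm high, fixed on the base 29 to 55 mm outward of this point, left or right of the dial. The locking hole (hidden under the dial, 11.8 mm wide, chamfered, over 20 mm deep, 65 mm from the axis) is 6 to 10 mm from this point along the circle, to either side.
- cup_rim (a point): Bystander: centre of the mouth of a loose dark steel cup, 64 mm wide and 60 mm high.
- padlock: Bystander: loose brass padlock standing upright, 24 x 45 mm and 68 mm high with its shackle. Origin: centre of its underside.
- driver_grip (a point): Bystander: the handle of a loose screwdriver 170 mm long, lying to the right of the carousel.
Mind the look-alikes: they are no part of the job. Of the things that look like the part that bears pin_mid, take the one that is farthest to the robot's right at the start.

How it is judged:
By the outcome, as a careful person would: the job done as asked, in the order asked, and still so for the second after the job is handed in, with the robot touching nothing.
It also fails if it takes over 64 s, if anything falls off the work surface, if the arm or the gripper's body presses on something with over 40 N, if the wrist force passes 120 N, or if a joint passes its speed limit or range.

ROBOT

A 6-joint arm with a two-finger parallel gripper is mounted at the origin on the work surface. World frame = base frame: x ahead of the robot, y to its left, z up, the work surface at z = 0. Lengths are in m, angles in rad, forces in N, time in s.
With the tool pointing down it reaches from about 0.35 to 0.85 m from the base axis. Payload 8.1 kg.
Tool frame: the origin (TCP) lies at the very end of the fingers, on their centre line; the grasp point (between the pads) lies 19 mm behind it; z points along the fingers, y is the direction in which the jaws open and shut (so a half turn about z gives the same grasp; the last joint's range is limited). The gripper opens to 93 mm and grips with 3 to 60 N. Pads are 15 mm wide; open, the fingers measure 128 mm over their backs; the gripper's body (75 mm by 188 mm) begins 65 mm behind the grasp point.
Start: joints at [1.037, 0.13, 1.488, -0, 1.523, -0.085], TCP at [0.26, 0.541, 0.219] pointing down, gripper open.
Joint ranges: [-2.96, 2.96], [-0.89, 2.26], [0.02, 2.5], [-1.34, 4.48], [0, 2.73], [-2.66, 2.66]. Speed limits (rad/s): [2.39, 2.39, 2.79, 3.14, 3.14, 3.14].

INTERFACE

Orientations are given as a rotation vector (axis times angle).
In Python, from plant import * gives the robot as it stands.
- The arm moves only by the tool apply_moves, never from a script. Its argument "commands" is one flat list of numbers, 7 for each row, row after row: the shift along the world's x, y, z in cm, then the turn, a rotation vector about the world's x, y, z in rad, then the finger opening in cm, from 0 to 9.3. A call has 1 to 8 rows; each row shifts and turns the pose as measured when the row begins; what a row does not reach is not made up. A row lasts 1/8 s, in which the tool goes at most 62.5 mm and 10.7 degrees, less where a joint would pass 70% of its speed; a pose out of reach is approached as far as the arm can. A call with a gripper value outside its range is refused whole. The fingers move at their own pace and stop on an object; "squeeze" is the grip in N (left out, the last holds). Time passes only in rows, so rows that do not move let the fingers close. It gives the time, the measured TCP pose, the force and the opening at its end, in the units of the state.
- read_state(): the state, without advancing time (a new reading comes with each control period).
- read_camera(name): name is "side" or "top" or "wrist"; returns (picture, depth): 420x560x3 uint8, blue, green, red; 420x560 float32, m along the optical axis (not along the pixel's ray), 0 where there is no reading.
- camera_model(name): a dict with "intrinsics" (3x3 intrinsics, pixels), "R" (3x3) and "t" (3): a world point X has camera coordinates R X + t. Camera axes: x right, y down, z forward; pixel columns grow to the right and rows downward; lengths in m; the calibration is good to about 2 mm. A picture is of the moment at which its call begins: read the wrist's pose just before it. camera_model takes no time and is no camera call; for the wrist camera it gives the pose at the moment of the call.
- close_job(): hands the job in, once; it reports no verdict.
Trained networks look in the newest picture that a camera, given by its name, has taken for a name from the list of things; names that differ only in an ending like _2 or _b are one class to them, and where a whole thing is asked for, a point or a joint stands for the part that bears it (a point fixed in the world has none). Each returns a list of dicts, best first, with "conf" (0 to 1); they miss things now and then, are a little off and sometimes report something else, mostly with a low value. They report only what shows in the picture. A call takes as long as a camera call. They do not tell look-alikes from the thing itself.
- find_in(query, camera): "point" ([x, y, z] in m, in the coordinates of the camera as it stood for that picture, good to about 4 mm: the middle of the surface that is visible of it).
- cut_out(query, camera): "mask" (420x560 bool, what is visible of it).
- spot_point(query, camera): "point" ([x, y, z] in m, in the coordinates of the camera as it stood for that picture, good to about 4 mm: a listed point, or the origin of a listed thing).
The state is a dict: "t": time; "q": joint angles; "dq": joint speeds; "joint_torque": joint torques, N m; "tool_pos": TCP position; "orientation": TCP orientation; "force": force on the tool from outside, world axes, zero at the start; "wrist_torque": the same for the moment, N m; "opening": finger opening in m.
Only numpy, scipy, OpenCV 4.12 (cv2) and the standard library are available. Lean on these libraries where they do the work, as an engineer would, in place of code of your own. Each camera call takes 0.05 s, during which the arm holds its last target. There are 200 camera calls.

## Working session

There is one attempt and no reset: what is moved stays moved. The work goes in short steps, Python scripts to look and compute and a tool call to move; the robot and the scene stay as the last step left them, time stands still between calls to the robot, and variables do not carry over. Pictures are saved under pics/ and viewed, about 8 in all and at most 12, crops included, and the job is handed in when it is done.

Besides the shell and the picture viewer there is one more tool, called after "Emit:" as name(argument=value, ...) on one line, values as JSON. apply_moves: Moves the arm, as the interface text tells. Its arguments: {"type":"object","properties":{"commands":{"type":"array"},"squeeze":{"type":"number"}},"required":["commands"]}

```bash
mkdir -p pics; ls; cat > h.py <<'E'
from plant import *
import numpy as np, cv2
def w(cam,p,m=None):
    m=m or camera_model(cam); return np.array(m["R"]).T@(np.array(p)-np.array(m["t"]))
def pix(cam,X):
    m=camera_model(cam); c=np.array(m["R"])@np.array(X)+np.array(m["t"]); u=np.array(m["intrinsics"])@c; return u[:2]/u[2]
def cloud(cam,depth):
    m=camera_model(cam); K=np.array(m["intrinsics"]); v,u=np.indices(depth.shape)
    P=np.stack([(u-K[0,2])/K[0,0]*depth,(v-K[1,2])/K[1,1]*depth,depth],-1)
    return (P-np.array(m["t"]))@np.array(m["R"])
E
python3 - <<'E'
from h import *
s=read_state(); print(s)
ims=[]
for c in ["top","side"]:
    im,d=read_camera(c); cv2.imwrite(f"pics/{c}0.png",im); np.save(f"{c}0.npy",d)
    for q in ["pin_mid","stand","dial_centre","dial_hole","pointer_mark","cup_rim","padlock","driver_grip"]:
        for r in spot_point(q,c):
            X=w(c,r["point"]); print(c,q,round(r["conf"],2),X.round(4),pix(c,X).round())
E
```

```text
pics
{'t': 0.0, 'q': array([ 1.03660896e+00,  1.31152394e-01,  1.48929324e+00, -6.18874489e-06,
        1.52301240e+00, -8.54119702e-02]), 'dq': array([-1.74640097e-03,  3.21108793e-04, -2.74270234e-04,  4.67945509e-05,
        1.53416410e-03,  4.74793024e-04]), 'joint_torque': array([ 8.04909741e-04, -5.59826267e+01, -4.91782129e+01,  7.71603291e-02,
        3.47996922e-02, -2.06187765e-04]), 'tool_pos': array([0.26000802, 0.54008937, 0.21758503]), 'orientation': array([-6.98908086e-01, -3.06228480e+00,  2.79311122e-03]), 'force': array([ 0.10467484, -0.87472052, -0.99140953]), 'wrist_torque': array([0.01518789, 0.05268002, 0.00017659]), 'opening': 0.09299866421622531}
top pin_mid 0.67 [0.4286 0.3107 0.0313] [149. 266.]
top pin_mid 0.66 [0.4316 0.4211 0.0375] [ 99. 264.]
top pin_mid 0.5 [0.4916 0.3949 0.0277] [115. 238.]
top stand 0.7 [0.4322 0.3108 0.0022] [153. 265.]
top dial_centre 0.86 [0.535  0.031  0.0484] [274. 220.]
top dial_hole 0.58 [ 0.4829 -0.0057  0.0436] [290. 244.]
top pointer_mark 0.63 [0.645  0.3145 0.002 ] [158. 176.]
top cup_rim 0.88 [ 0.4751 -0.3058  0.0588] [426. 249.]
top padlock 0.54 [ 0.6423  0.3114 -0.001 ] [160. 177.]
top driver_grip 0.86 [ 0.6387 -0.3807  0.0123] [446. 183.]
side pin_mid 0.52 [0.4325 0.313  0.0348] [320. 291.]
side pin_mid 0.5 [0.4903 0.3968 0.0321] [295. 320.]
side pin_mid 0.45 [0.4355 0.4289 0.0382] [319. 332.]
side stand 0.42 [0.533  0.0321 0.0514] [285. 211.]
side dial_centre 0.68 [0.533  0.0313 0.0508] [285. 211.]
side dial_hole 0.8 [ 0.484  -0.0067  0.05  ] [302. 204.]
side pointer_mark 0.23 [ 6.523e-01  3.168e-01 -2.000e-04] [231. 298.]
side cup_rim 0.69 [0.4329 0.3153 0.0364] [320. 292.]
side cup_rim 0.59 [ 0.4706 -0.3063  0.0607] [308. 151.]
side padlock 0.78 [ 0.6494  0.314  -0.0029] [232. 298.]
side driver_grip 0.45 [ 0.6374 -0.3846  0.0128] [265. 151.]
```

```bash
python3 - <<'E'
import cv2
a=cv2.imread("pics/top0.png"); b=cv2.imread("pics/side0.png")
A=cv2.resize(a[130:330,60:480],(800,381)); 
c1=cv2.resize(a[210:300,70:190],(400,300),interpolation=cv2.INTER_CUBIC)
cv2.imwrite("pics/m1.png",A)
c2=cv2.resize(a[160:280,210:340],(433,400),interpolation=cv2.INTER_CUBIC)
c3=cv2.resize(b[260:360,250:370],(360,300),interpolation=cv2.INTER_CUBIC)
import numpy as np
M=np.zeros((400,800,3),np.uint8); M[:,:433]=c2; M[:275,433:]=cv2.resize(a[210:300,70:190],(367,275),interpolation=cv2.INTER_CUBIC)
cv2.imwrite("pics/m2.png",M)
E
```

```text
(no output)
```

View pics/m1.png

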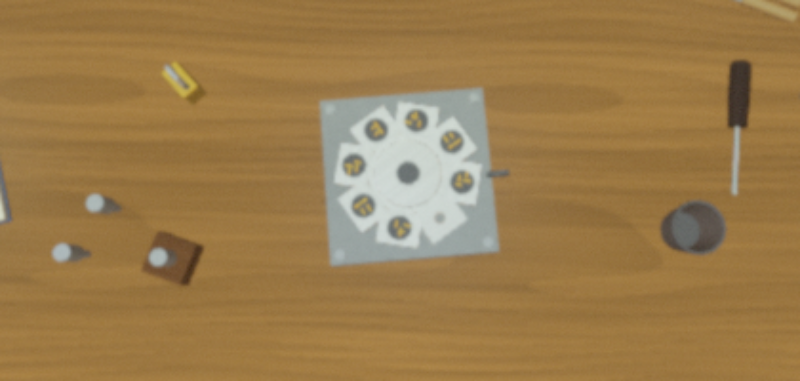

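View pics/m2.png

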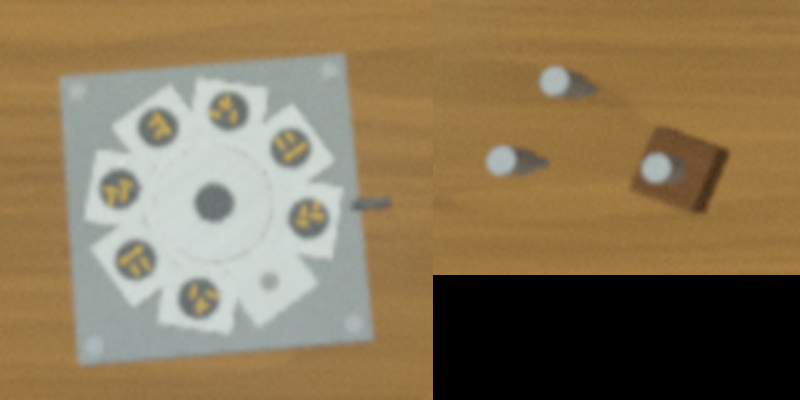

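Three pins show in the top view: (149,266) in the stand, (99,264) and (115,238) free-standing. The one in the stand has the smallest y (0.311), so it is farthest right, and the enlarged crop confirms it. The drilled station is at (290,244) and the pointer tab is to the right of the dial at about (322,221). The hole therefore goes counter-clockwise by about 50°. Next I move over the stand for a wrist view.

Emit:
apply_moves(commands=[2.8,-3.8,0,0,0,-0.18,6,2.8,-3.8,0,0,0,-0.18,6,2.8,-3.8,0,0,0,-0.18,6,2.8,-3.8,0,0,0,-0.18,6,2.8,-3.8,0,0,0,-0.18,6,2.8,-3.8,0,0,0,-0.18,6,0,0,0,0,0,0,6])

```text
t: 1.78
tool_pos: [0.4319, 0.3058, 0.2192]
orientation: [2.21, 2.231, 0.004]
force: [-0.5, -0.2, 0.1]
opening: 0.0601
```

```bash
cat > look.py <<'E'
from h import *
import sys
name=sys.argv[1]; s=read_state(); print(s["t"],s["tool_pos"].round(4),s["orientation"].round(3),s["force"].round(2))
im,d=read_camera("wrist"); cv2.imwrite(f"pics/{name}.png",im)
m=camera_model("wrist"); np.savez(name,d=d,R=m["R"],t=m["t"],K=m["intrinsics"])
print("cam at",w("wrist",[0,0,0]).round(3),"axis",np.array(m["R"])[2].round(3))
for q in sys.argv[2:]:
    for r in spot_point(q,"wrist"):
        X=w("wrist",r["point"]); print(q,round(r["conf"],2),X.round(4),pix("wrist",X).round())
E
python3 look.py w1 pin_mid stand
```

```text
1.775 [0.4319 0.3058 0.2192] [2.21  2.231 0.004] [-0.45 -0.21  0.09]
cam at [0.43  0.381 0.386] axis [ 0.006 -0.265 -0.964]
pin_mid 0.94 [0.4344 0.4271 0.0338] [289.  85.]
pin_mid 0.74 [0.4339 0.3119 0.037 ] [286. 190.]
pin_mid 0.68 [0.4884 0.3964 0.0375] [338. 115.]
stand 0.77 [0.4264 0.3197 0.0031] [281. 179.]
```

```bash
cat > fitpin.py <<'E'
from h import *
import sys
f=np.load(sys.argv[1]+".npz"); x0,y0=float(sys.argv[2]),float(sys.argv[3])
d=f["d"];K=f["K"];v,u=np.indices(d.shape)
P=(np.stack([(u-K[0,2])/K[0,0]*d,(v-K[1,2])/K[1,1]*d,d],-1)-f["t"])@f["R"]
n=(abs(P[...,0]-x0)<.045)&(abs(P[...,1]-y0)<.045)&(d>0)
z=P[...,2]; print(np.histogram(z[n],bins=np.arange(-.01,.1,.005)))
zt=np.percentile(z[n&(z>.06)],80); T=n&(abs(z-zt)<.004)&(np.hypot(P[...,0]-x0,P[...,1]-y0)<.016)
print("head top",np.median(z[T]),T.sum(), cv2.minEnclosingCircle(P[T][:,:2].astype(np.float32)),P[T].mean(0))
px=np.argwhere(T); print("pix",px.mean(0)[::-1])
E
python3 fitpin.py w1 .434 .312
python3 - <<'E'
import cv2
a=cv2.imread("pics/w1.png"); cv2.imwrite("pics/w1c.png",cv2.resize(a[60:260,200:400],(600,600),interpolation=cv2.INTER_CUBIC))
E
```

```text
(array([   0,  248, 2699,   15,   15,   18,   17,   23,  684,  781,   10,
         11,   12,   14,   13,   32,  244,    0,    0,    0,    0]), array([-0.01 , -0.005,  0.   ,  0.005,  0.01 ,  0.015,  0.02 ,  0.025,
        0.03 ,  0.035,  0.04 ,  0.045,  0.05 ,  0.055,  0.06 ,  0.065,
        0.07 ,  0.075,  0.08 ,  0.085,  0.09 ,  0.095]))
head top nan 0 ((0.0, 0.0), 0.0) [nan nan nan]
pix [nan nan]
  return _methods._mean(a, axis=axis, dtype=dtype,
  ret = ret.dtype.type(ret / rcount)
fitpin.py:9: RuntimeWarning: Mean of empty slice.
  print("head top",np.median(z[T]),T.sum(), cv2.minEnclosingCircle(P[T][:,:2].astype(np.float32)),P[T].mean(0))
  ret = um.true_divide(
fitpin.py:10: RuntimeWarning: Mean of empty slice.
  px=np.argwhere(T); print("pix",px.mean(0)[::-1])
```

View pics/w1c.png

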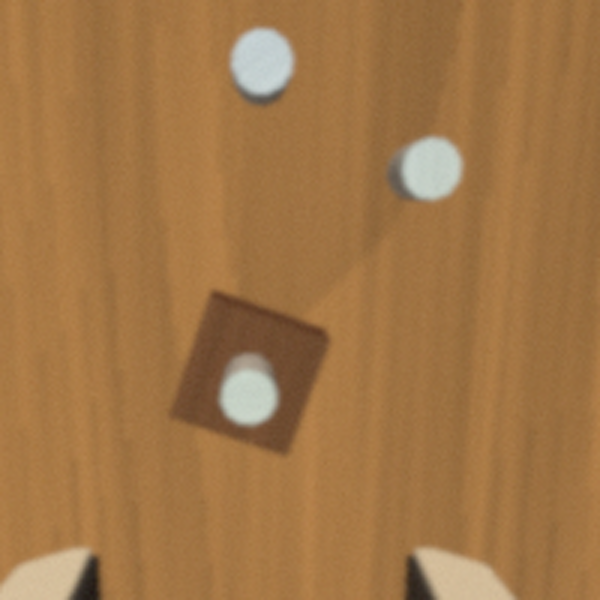

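```bash
sed -i '/^zt=/,$d' fitpin.py; cat >> fitpin.py <<'E'
zt=.071; T=n&(abs(z-zt)<.005)
print(T.sum(),P[T].mean(0),P[T].min(0),P[T].max(0))
if len(sys.argv)<5:
  S=n&(abs(z-.035)<.004); print("stand top",S.sum(),cv2.minAreaRect(P[S][:,:2].astype(np.float32)),np.median(z[S]))
print("pix",np.argwhere(T).mean(0)[::-1])
E
python3 fitpin.py w1 .434 .312
```

```text
(array([   0,  248, 2699,   15,   15,   18,   17,   23,  684,  781,   10,
         11,   12,   14,   13,   32,  244,    0,    0,    0,    0]), array([-0.01 , -0.005,  0.   ,  0.005,  0.01 ,  0.015,  0.02 ,  0.025,
        0.03 ,  0.035,  0.04 ,  0.045,  0.05 ,  0.055,  0.06 ,  0.065,
        0.07 ,  0.075,  0.08 ,  0.085,  0.09 ,  0.095]))
274 [0.42961964 0.31578324 0.07090669] [0.41988247 0.30573547 0.06648304] [0.43904801 0.32526943 0.07281952]
stand top 1463 ((0.4296227991580963, 0.3153492510318756), (0.05024070292711258, 0.04997013136744499), 71.55844116210938) 0.03504656084481152
pix [282.17153285 191.55474453]
```

Emit:
apply_moves(commands=[-0.2,1.0,-5,0,0,0,5,0,0,-5,0,0,0,5,0,0,-4,0,0,0,5,0,0,-2,0,0,0,5,0,0,-1,0,0,0,5,0,0,0,0,0,0,5])

```text
t: 2.68
tool_pos: [0.4229, 0.3269, 0.0461]
orientation: [-2.18, -2.261, -0.01]
force: [-0.4, 0.1, 0.4]
opening: 0.0501
```

Emit:
apply_moves(commands=[0.7,-1.1,0,0,0,0,5,0,0,-0.5,0,0,0,5,0,0,0,0,0,0,5])

```text
t: 3.05
tool_pos: [0.4323, 0.3165, 0.0439]
orientation: [2.179, 2.262, 0.018]
force: [0.3, 0.1, -0.3]
opening: 0.05
```

```bash
python3 - <<'E'
from h import *
from scipy.spatial.transform import Rotation as Ro
s=read_state(); R=Ro.from_rotvec(s["orientation"]).as_matrix(); print(s["t"],s["tool_pos"],R.round(3),s["force"])
E
```

```text
3.05 [0.43233784 0.31652976 0.04386856] [[-0.037  0.999  0.008]
 [ 0.999  0.037  0.008]
 [ 0.008  0.009 -1.   ]] [ 0.27930898  0.13574166 -0.34330879]
```

Emit:
apply_moves(commands=[-0.3,-0.1,-0.3,0,0,0,5,0,0,0,0,0,0,5])

```text
t: 3.3
tool_pos: [0.4296, 0.3155, 0.0413]
orientation: [2.18, 2.261, 0.019]
force: [0.2, -0.4, -0.1]
opening: 0.0498
```

Emit:
apply_moves(commands=[0,0,0,0,0,0,1.5,0,0,0,0,0,0,1.5,0,0,0,0,0,0,1.5,0,0,0,0,0,0,1.5], squeeze=25)

```text
t: 3.8
tool_pos: [0.4297, 0.3158, 0.0415]
orientation: [2.179, 2.262, 0.02]
force: [0.4, -0.2, 0.3]
opening: 0.0197
```

Emit:
apply_moves(commands=[0,0,4,0,0,0,1.5,0,0,6,0,0,0,1.5,0,0,6,0,0,0,1.5])

```text
t: 4.18
tool_pos: [0.4257, 0.313, 0.1985]
orientation: [-2.179, -2.26, -0.003]
force: [0.8, 0.2, -0.8]
opening: 0.0194
```

Emit:
apply_moves(commands=[1.3,-5.2,0,0,0,0,1.5,1.3,-5.2,0,0,0,0,1.5,1.3,-5.2,0,0,0,0,1.5,1.3,-5.2,0,0,0,0,1.5,1.3,-5.2,0,0,0,0,1.5,1.3,-5.2,0,0,0,0,1.5,1.3,-5.2,0,0,0,0,1.5,1.3,-5.2,0,0,0,0,1.5])

```text
t: 5.18
tool_pos: [0.5333, -0.1103, 0.2063]
orientation: [2.169, 2.269, 0.024]
force: [1.4, 1.6, -0.7]
opening: 0.0197
```

Emit:
apply_moves(commands=[0,0,0,0,0,0,1.5,0,0,0,0,0,0,1.5])

```text
t: 5.42
tool_pos: [0.533, -0.1137, 0.2054]
orientation: [2.176, 2.264, 0.023]
force: [0.3, -0.2, -0.5]
opening: 0.0192
```

```bash
python3 look.py w2 dial_centre dial_hole pointer_mark pin_mid
```

```text
5.425 [ 0.533  -0.1137  0.2054] [2.176 2.264 0.023] [ 0.3  -0.18 -0.45]
cam at [ 0.528 -0.041  0.373] axis [ 0.022 -0.258 -0.966]
dial_centre 0.73 [0.5332 0.0327 0.0524] [288.  51.]
dial_hole 0.97 [ 0.4839 -0.0054  0.0506] [237.  92.]
pin_mid 0.63 [ 0.5351 -0.1145  0.2022] [286. 256.]
```

View pics/w2.png

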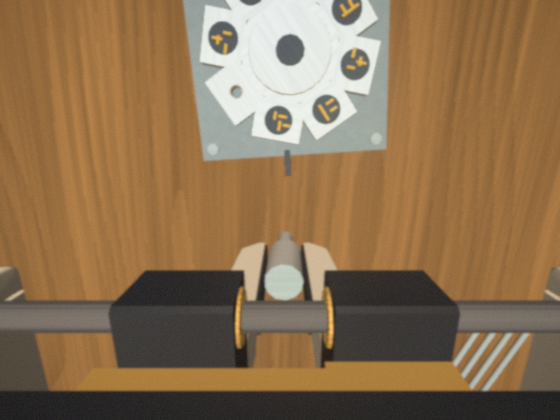

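The wrist view shows the hole at (236,91), the hub centre at (289,50) and the pointer tab at (288,162). The pin is held upright. I'll refine these positions.

```bash
cat > meas.py <<'E'
from h import *
f=np.load("w2.npz"); im=cv2.imread("pics/w2.png"); g=cv2.cvtColor(im,cv2.COLOR_BGR2GRAY)
K,R,t,d=f["K"],f["R"],f["t"],f["d"]
def ray(u,v,z):
    r=R.T@np.linalg.inv(K)@np.array([u,v,1.]); c=-R.T@t; return c+r*(z-c[2])/r[2]
def blob(u,v,h,th):
    s=g[v-h:v+h+1,u-h:u+h+1]; n,l,st,c=cv2.connectedComponentsWithStats((s<th).astype(np.uint8)); k=[i for i in range(1,n) if st[i,4]>8]
    k=min(k,key=lambda i:np.hypot(*(c[i]-h))); print(st[k]); return c[k]+[u-h,v-h]
hc=blob(236,91,14,150); cc=blob(289,50,22,120)
H=ray(*hc,.046); C=ray(*cc,.053); print("hole",hc,H,"centre",cc,C,"r",np.hypot(*(H-C)[:2]))
vv,uu=np.indices(d.shape); P=(np.stack([(uu-K[0,2])/K[0,0]*d,(vv-K[1,2])/K[1,1]*d,d],-1)-t)@R
T=(P[...,2]>.042)&(P[...,2]<.058)&(vv>145)&(vv<185)&(abs(uu-288)<15)
print("ptr",T.sum(),np.median(P[T],0),P[T].min(0),P[T].max(0), cv2.fitLine(P[T][:,:2].astype(np.float32),2,0,.01,.01).ravel())
# grey base edges / centre
B=(abs(P[...,2]-.035)<.004)&(vv<170)&(d>0); q=P[B]; print("base x",q[:,0].min(),q[:,0].max(),"ymin",q[:,1].min())
S=(abs(P[...,2]-.048)<.003)&(vv<145); print("dial z",np.median(P[S][:,2]))
# base bottom edge angle
e=[(c,np.argwhere(B[:,c]).max()) for c in range(215,375,5) if B[:,c].any() and abs(c-288)>6]; E=np.array([P[r,c] for c,r in e]); print("edge ang",np.degrees(np.arctan(np.polyfit(E[:,0],E[:,1],1))))
for p,n in((P[T].mean(0),"ptr"),(H,"hole")): print(n,np.degrees(np.arctan2(*(p-C)[1::-1])))
E
python3 meas.py
python3 - <<'E'
import sys; sys.path.insert(0,".")
from h import *
print(w("wrist",[0,0,0]))
d=np.load("top0.npy"); P=cloud("top",d); z=P[...,2]
T=(z>.043)&(z<.06)&(P[...,1]<-.06)&(P[...,1]>-.13)&(abs(P[...,0]-.535)<.03); print("top ptr",T.sum(),P[T].mean(0) if T.any() else "")
T=(abs(z-.0535)<.0022)&(abs(P[...,0]-.535)<.06)&(abs(P[...,1]-.03)<.06); print("top hub",cv2.minEnclosingCircle(P[T][:,:2].astype(np.float32)),np.median(z[T]))
E
```

```text
[ 9  9  8  8 28]
[ 10   7  26  30 615]
hole [233.64285714  88.64285714] [ 0.47990482 -0.00277509  0.046     ] centre [289.57235772  49.54308943] [0.53433557 0.03364173 0.053     ] r 0.06548962315946907
ptr 147 [ 0.53663884 -0.07411354  0.05178664] [ 0.53298207 -0.08704868  0.04541446] [ 0.54031504 -0.06096461  0.05395646] [ 0.104205   -0.99455583  0.5366463  -0.07374435]
base x 0.42905306171981206 0.6434076446999568 ymin -0.07631109227676217
dial z 0.04897532451046367
edge ang [ 5.95827465 -6.98549109]
ptr -88.76728653629308
hole -146.21555462339455
[ 0.52815561 -0.04047941  0.37345784]
top ptr 34 [ 0.53711193 -0.07543747  0.04950393]
top hub ((0.5351135730743408, 0.035012416541576385), 0.07211323827505112) 0.05252241449974282
```

```bash
python3 - <<'E'
import cv2
a=cv2.imread("pics/w2.png"); cv2.imwrite("pics/w2c.png",cv2.resize(a[66:116,206:266],(720,600),interpolation=cv2.INTER_CUBIC))
E
```

```text
(no output)
```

View pics/w2c.png

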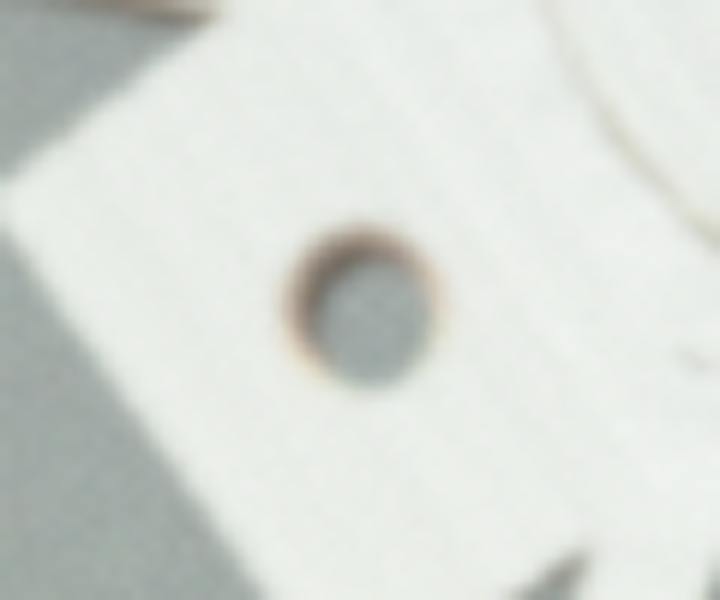

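```bash
cat >> meas.py <<'E'
print("----"); H=ray(236,90.9,.048); Ct=ray(289.5,49.5,.053); print(H,Ct,np.hypot(*(H-Ct)[:2]),P[50,289],P[50,275])
hub=(P[...,2]>.0505)&(P[...,2]<.057)&(vv<120)&(np.hypot(P[...,0]-.534,P[...,1]-.033)<.05); print("hubfit",cv2.minEnclosingCircle(P[hub][:,:2].astype(np.float32)),P[hub].mean(0))
for C in(Ct,): 
  p=P[T].mean(0); print([np.degrees(np.arctan2(*(q-C)[1::-1])) for q in (H,p)])
# pin axis: bottom tip & head pixels
hd=(vv>225)&(vv<310)&(abs(uu-285)<22)&(P[...,2]>.15); print("pin cloud",P[hd].mean(0), [ (z,P[hd&(abs(P[...,2]-z)<.004)].mean(0).round(4)) for z in (.175,.185,.20,.215,.228,.235)])
E
python3 meas.py | sed -n '/----/,$p'
```

```text
----
[ 0.48255137 -0.00502325  0.048     ] [0.53426469 0.03367596 0.053     ] 0.06459021503928795 [0.53373489 0.03227608 0.05705935] [0.52048542 0.03208426 0.05536851]
hubfit ((0.5337541699409485, 0.032978735864162445), 0.049874596297740936) [0.533941   0.03364968 0.05399836]
[np.float64(-143.19097596708323), np.float64(-88.72989097129586)]
pin cloud [ 0.53304607 -0.10654958  0.23857547] [(0.175, array([ 0.534 , -0.1108,  0.1751])), (0.185, array([ 0.5338, -0.1106,  0.1829])), (0.2, array([ 0.5333, -0.1071,  0.2014])), (0.215, array([ 0.5336, -0.107 ,  0.2153])), (0.228, array([ 0.5336, -0.1074,  0.2277])), (0.235, array([ 0.5327, -0.1141,  0.2346]))]
```

Emit:
apply_moves(commands=[-1.7,3.6,-2.5,0,0,-0.17,1.5,-1.7,3.6,-3,0,0,-0.17,1.5,-1.7,3.6,-3,0,0,-0.17,1.5,0,0,0,0,0,0,1.5,0,0,0,0,0,0,1.5])

```text
t: 6.3
tool_pos: [0.4813, 0.001, 0.1207]
orientation: [2.673, 1.629, 0.024]
force: [0.2, -0.3, 0.0]
opening: 0.0193
```

```bash
cat > st.py <<'E'
from h import *
from scipy.spatial.transform import Rotation as Ro
s=read_state(); R=Ro.from_rotvec(s["orientation"]).as_matrix(); print(s["t"],s["tool_pos"].round(4),"jaw",R[:,1].round(3),"z",R[:,2].round(4),s["force"].round(2),"fix rot",np.cross(R[:,2],[0,0,-1]).round(4))
E
python3 st.py; python3 look.py w3 dial_hole pin_mid
```

```text
6.3 [0.4813 0.001  0.1207] jaw [ 0.889 -0.458  0.017] z [ 0.0186 -0.0017 -0.9998] [ 0.18 -0.28  0.  ] fix rot [0.0017 0.0186 0.    ]
6.3 [0.4813 0.001  0.1207] [2.673 1.629 0.024] [ 0.18 -0.28  0.  ]
cam at [0.512 0.067 0.288] axis [-0.104 -0.238 -0.966]
dial_hole 0.96 [ 0.48   -0.009   0.0493] [286. 232.]
pin_mid 0.93 [ 0.483  -0.0013  0.1138] [286. 252.]
```

View pics/w3.png

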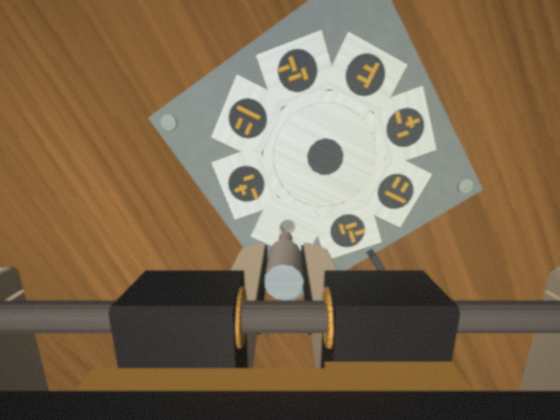

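The dial sits centred at (325,156). The pin tip, at about (286,237), is just short of the hole at (288,226). I'll compute the hole from this second view.

```bash
python3 - <<'E'
from h import *
f=np.load("w3.npz"); K,R,t,d=f["K"],f["R"],f["t"],f["d"]; im=cv2.imread("pics/w3.png"); g=cv2.cvtColor(im,cv2.COLOR_BGR2GRAY)
def ray(u,v,z):
    r=R.T@np.linalg.inv(K)@np.array([u,v,1.]); c=-R.T@t; return c+r*(z-c[2])/r[2]
# hub disc
m=(g<110).astype(np.uint8); n,l,st,c=cv2.connectedComponentsWithStats(m); k=l[156,325]; print(st[k],c[k],ray(*c[k],.053))
vv,uu=np.indices(d.shape); P=(np.stack([(uu-K[0,2])/K[0,0]*d,(vv-K[1,2])/K[1,1]*d,d],-1)-t)@R
print("dial z",np.median(P[205:215,280:295,2]),"hub z",np.median(P[130:135,290:300,2]))
T=(P[...,2]>.045)&(P[...,2]<.058)&(uu>365)&(uu<395)&(vv>245)&(vv<275)&(g<90); print("ptr",T.sum(),P[T].mean(0))
a=cv2.resize(im[195:275,240:340],(750,600),interpolation=cv2.INTER_CUBIC); cv2.imwrite("pics/w3c.png",a)
for z in(.085,.09,.1): print(z,pix("wrist",[.483,0,z]))
E
```

```text
[309 140  33  34 876] [324.91552511 156.29794521] [0.53461753 0.03298645 0.053     ]
dial z 0.048912017798094724 hub z 0.05387397757590408
ptr 125 [ 0.53588567 -0.06722448  0.05110823]
0.085 [284.53585569 235.10620486]
0.09 [284.68065729 237.51704179]
0.1 [284.99117031 242.68684805]
```

View pics/w3c.png

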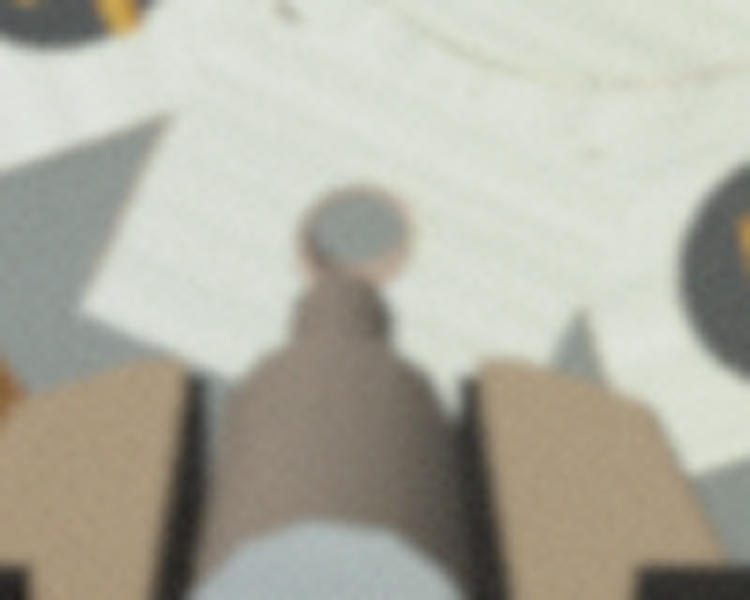

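```bash
python3 - <<'E'
from h import *
f=np.load("w3.npz"); K,R,t=f["K"],f["R"],f["t"]
def ray(u,v,z):
    r=R.T@np.linalg.inv(K)@np.array([u,v,1.]); c=-R.T@t; return c+r*(z-c[2])/r[2]
pj=lambda X:(lambda q:q[:2]/q[2])(K@(R@np.array(X)+t))
H=ray(287,226.4,.048); C=np.array([.5345,.0332]); print(H,np.hypot(*(H[:2]-C)),np.degrees(np.arctan2(*(H[:2]-C)[::-1])))
Z=np.array([.0186,-.0017,-.9998]); T=np.array([.4813,.001,.1207])
for a in(.039,.035,.007,-.029): X=T+Z*a; p=pj(X); print(a,X.round(4),p.round(1),"crop",((p-[240,195]+.5)*7.5-.5).round())
E
```

```text
[ 0.48248399 -0.00527484  0.048     ] 0.06469914247345022 -143.5106651163429
0.039 [0.482  0.0009 0.0817] [283.8 233.8] crop [332. 294.]
0.035 [0.482  0.0009 0.0857] [283.8 235.7] crop [332. 308.]
0.007 [0.4814 0.001  0.1137] [283.8 251.2] crop [331. 425.]
-0.029 [0.4808 0.001  0.1497] [283.7 279.3] crop [331. 636.]
```

Emit:
apply_moves(commands=[0,-0.55,-0.9,0.002,0.0186,0,1.5,0,0,-1,0,0,0,1.5,0,0,0,0,0,0,1.5,0,0,0,0,0,0,1.5])

```text
t: 6.95
tool_pos: [0.4829, -0.0077, 0.1013]
orientation: [-2.686, -1.629, -0.0]
force: [-0.2, 0.1, -1.0]
opening: 0.0197
```

```bash
python3 st.py
```

```text
6.95 [ 0.4829 -0.0077  0.1013] jaw [ 0.887 -0.462  0.   ] z [ 2.e-04  2.e-04 -1.e+00] [-0.18  0.14 -0.97] fix rot [-0.0002  0.0002  0.    ]
```

Emit:
apply_moves(commands=[-0.1,0.3,-0.5,0,0,0,1.5,0,0,0,0,0,0,1.5])

```text
t: 7.2
tool_pos: [0.4819, -0.0044, 0.0961]
orientation: [-2.686, -1.629, -0.001]
force: [0.4, -0.6, -0.3]
opening: 0.0194
```

Emit:
apply_moves(commands=[0,0,-0.7,0,0,0,1.5,0,0,-0.3,0,0,0,1.5,0,0,-0.2,0,0,0,1.5,0,0,0,0,0,0,1.5])

```text
t: 7.7
tool_pos: [0.4818, -0.0042, 0.0832]
orientation: [2.686, 1.63, 0.001]
force: [0.5, 0.2, -1.1]
opening: 0.0194
```

Emit:
apply_moves(commands=[0,0,-0.4,0,0,0,1.5,0,0,-0.2,0,0,0,1.5,0,0,0,0,0,0,1.5])

```text
t: 8.07
tool_pos: [0.482, -0.0043, 0.077]
orientation: [2.685, 1.63, 0.001]
force: [-1.1, -0.5, -1.0]
opening: 0.0194
```

Emit:
apply_moves(commands=[0,0,-0.1,0,0,0,1.5,0,0,-0.1,0,0,0,1.5,0,0,-0.1,0,0,0,1.5])

```text
t: 8.45
tool_pos: [0.4825, -0.0043, 0.0744]
orientation: [2.685, 1.629, 0.002]
force: [-1.6, 0.6, 6.3]
opening: 0.0194
```

Emit:
apply_moves(commands=[0.31,-0.4,0.03,0,0,0,1.5,0.34,-0.38,0,0,0,0,1.5,0.37,-0.35,0,0,0,0,1.5])

```text
t: 8.82
tool_pos: [0.4926, -0.015, 0.0745]
orientation: [-2.684, -1.63, -0.002]
force: [-2.1, 4.5, 2.0]
opening: 0.0192
```

```bash
cat > ang.py <<'E'
from h import *
import sys
s=read_state(); C=np.array([.5345,.0332]); p=s["tool_pos"][:2]-C; a=np.arctan2(p[1],p[0])
er=p/np.hypot(*p); et=np.array([-er[1],er[0]]); F=s["force"]
print(s["t"],s["tool_pos"].round(4),"r %.4f ang %.1f"%(np.hypot(*p),np.degrees(a)),"Fr %.1f Ft %.1f Fz %.1f"%(F[:2]@er,F[:2]@et,F[2]),"open",s["opening"].round(4))
for st in (float(x) for x in sys.argv[1:]):   # arc steps in mm -> suggested shift cm
    b=a+st/65; print(st,((C+.0645*np.array([np.cos(b),np.sin(b)])-s["tool_pos"][:2])*100).round(2))
E
python3 ang.py 5 10 15 20 25
```

```text
Traceback (most recent call last):
  File "ang.py", line 5, in <module>
    print(s["t"],s["tool_pos"].round(4),"r %.4f ang %.1f"%(np.hypot(*p),np.degrees(a)),"Fr %.1f Ft %.1f Fz %.1f"%(F[:2]@er,F[:2]@et,F[2]),"open",s["opening"].round(4))
                                                                                                                                                 ^^^^^^^^^^^^^^^^^^
AttributeError: 'float' object has no attribute 'round'
```

```bash
sed -i 's/s\["opening"\].round(4)/round(s["opening"],4)/' ang.py; python3 ang.py 5 10 15 20 25
```

```text
8.825 [ 0.4926 -0.015   0.0745] r 0.0639 ang -131.0 Fr -2.0 Ft -4.5 Fz 2.0 open 0.0192
5.0 [ 0.34 -0.36]
10.0 [ 0.75 -0.64]
15.0 [ 1.18 -0.89]
20.0 [ 1.63 -1.1 ]
25.0 [ 2.09 -1.28]
```

Emit:
apply_moves(commands=[0.34,-0.36,0,0,0,0,1.5,0.41,-0.28,0,0,0,0,1.5,0.43,-0.25,0,0,0,0,1.5,0.45,-0.21,0,0,0,0,1.5,0.46,-0.18,0,0,0,0,1.5])

```text
t: 9.45
tool_pos: [0.5139, -0.0275, 0.0745]
orientation: [-2.681, -1.627, -0.001]
force: [-4.3, 3.8, 4.4]
opening: 0.0196
```

```bash
python3 ang.py 2 4 6 8 10 12 14 16
```

```text
9.45 [ 0.5139 -0.0275  0.0745] r 0.0641 ang -108.8 Fr -2.2 Ft -5.3 Fz 4.4 open 0.0196
2.0 [ 0.18 -0.09]
4.0 [ 0.37 -0.15]
6.0 [ 0.56 -0.2 ]
8.0 [ 0.75 -0.24]
10.0 [ 0.95 -0.28]
12.0 [ 1.14 -0.31]
14.0 [ 1.34 -0.34]
16.0 [ 1.54 -0.36]
```

Emit:
apply_moves(commands=[0.19,-0.06,-0.07,0,0,0,1.5,0.19,-0.06,-0.07,0,0,0,1.5,0.19,-0.05,-0.07,0,0,0,1.5,0.19,-0.04,-0.07,0,0,0,1.5])

```text
t: 9.95
tool_pos: [0.519, -0.029, 0.0741]
orientation: [-2.675, -1.624, 0.009]
force: [-9.9, 5.5, 14.0]
opening: 0.0197
```

```bash
python3 ang.py 2 4 6 8 10
```

```text
9.95 [ 0.519  -0.029   0.0741] r 0.0641 ang -104.0 Fr -3.0 Ft -11.0 Fz 14.0 open 0.0197
2.0 [ 0.18 -0.08]
4.0 [ 0.38 -0.12]
6.0 [ 0.57 -0.16]
8.0 [ 0.77 -0.18]
10.0 [ 0.97 -0.2 ]
```

Emit:
apply_moves(commands=[0.18,-0.06,0.04,0,0,0,1.5,0.2,-0.04,0,0,0,0,1.5,0.2,-0.04,-0.02,0,0,0,1.5])

```text
t: 10.32
tool_pos: [0.5238, -0.0303, 0.0743]
orientation: [-2.672, -1.622, 0.013]
force: [-6.9, 4.3, 7.1]
opening: 0.0194
```

```bash
python3 ang.py 2 4 6 8 10
```

```text
10.325 [ 0.5238 -0.0303  0.0743] r 0.0644 ang -99.6 Fr -3.1 Ft -7.5 Fz 7.1 open 0.0194
2.0 [ 0.2  -0.04]
4.0 [ 0.39 -0.06]
6.0 [ 0.59 -0.08]
8.0 [ 0.79 -0.09]
10.0 [ 0.99 -0.09]
```

Emit:
apply_moves(commands=[0.18,-0.03,-0.03,0,0,0,1.5,0.18,-0.02,-0.03,0,0,0,1.5])

```text
t: 10.58
tool_pos: [0.5265, -0.0307, 0.0742]
orientation: [-2.67, -1.621, 0.017]
force: [-7.0, 4.0, 9.2]
opening: 0.0194
```

```bash
python3 ang.py 2 4; python3 st.py
```

```text
10.575 [ 0.5265 -0.0307  0.0742] r 0.0644 ang -97.1 Fr -3.1 Ft -7.5 Fz 9.2 open 0.0194
2.0 [ 0.2  -0.03]
4.0 [ 0.39 -0.05]
10.575 [ 0.5265 -0.0307  0.0742] jaw [ 0.887 -0.461 -0.021] z [-0.0185  0.0094 -0.9998] [-7.02  4.03  9.22] fix rot [-0.0094 -0.0185 -0.    ]
```

Emit:
apply_moves(commands=[0.12,-0.02,-0.02,-0.009,-0.018,0,1.5,0.14,-0.02,-0.03,0,0,0,1.5])

```text
t: 10.82
tool_pos: [0.5277, -0.0307, 0.0742]
orientation: [-2.682, -1.629, 0.005]
force: [-9.5, 4.8, 10.9]
opening: 0.0196
```

```bash
python3 ang.py 2 4; python3 st.py
```

```text
10.825 [ 0.5277 -0.0307  0.0742] r 0.0643 ang -96.0 Fr -3.8 Ft -9.9 Fz 10.9 open 0.0196
2.0 [ 0.2  -0.04]
4.0 [ 0.39 -0.05]
10.825 [ 0.5277 -0.0307  0.0742] jaw [ 0.887 -0.461 -0.005] z [-0.0045  0.0014 -1.    ] [-9.49  4.85 10.9 ] fix rot [-0.0014 -0.0045 -0.    ]
```

Emit:
apply_moves(commands=[0.18,-0.02,0,0,-0.004,0,1.5,0.18,-0.02,-0.02,0,-0.004,0,1.5])

```text
t: 11.08
tool_pos: [0.5296, -0.0309, 0.0742]
orientation: [-2.683, -1.63, -0.0]
force: [-8.8, 4.8, 10.0]
opening: 0.0198
```

```bash
python3 ang.py 2 4; python3 st.py
```

```text
11.075 [ 0.5296 -0.0309  0.0742] r 0.0642 ang -94.4 Fr -4.1 Ft -9.1 Fz 10.0 open 0.0198
2.0 [ 0.2  -0.04]
4.0 [ 0.39 -0.04]
11.075 [ 0.5296 -0.0309  0.0742] jaw [ 0.887 -0.461 -0.002] z [-0.0013  0.0022 -1.    ] [-8.77  4.82 10.01] fix rot [-0.0022 -0.0013 -0.    ]
```

Emit:
apply_moves(commands=[0.16,0.02,0,0,-0.002,0,1.5,0.18,0.01,-0.02,0,-0.004,0,1.5])

```text
t: 11.32
tool_pos: [0.5311, -0.0308, 0.0742]
orientation: [-2.683, -1.63, -0.001]
force: [-10.3, 3.0, 9.9]
opening: 0.0198
```

```bash
python3 ang.py 2 4; python3 st.py
```

```text
11.325 [ 0.5311 -0.0308  0.0742] r 0.0640 ang -93.0 Fr -2.5 Ft -10.4 Fz 9.9 open 0.0198
2.0 [ 0.2  -0.05]
4.0 [ 0.39 -0.05]
11.325 [ 0.5311 -0.0308  0.0742] jaw [ 0.887 -0.461 -0.001] z [-4.0e-04  2.3e-03 -1.0e+00] [-10.27   3.02   9.87] fix rot [-0.0023 -0.0004 -0.    ]
```

Emit:
apply_moves(commands=[0.22,0,0.02,0,0,0,1.5,0.22,0,0,0,-0.003,0,1.5,0.22,0.01,0,0,-0.003,0,1.5])

```text
t: 11.7
tool_pos: [0.5353, -0.031, 0.0742]
orientation: [-2.683, -1.63, -0.0]
force: [-6.3, 4.3, 6.1]
opening: 0.0196
```

```bash
python3 ang.py 2 4; python3 st.py
```

```text
11.7 [ 0.5353 -0.031   0.0742] r 0.0642 ang -89.3 Fr -4.4 Ft -6.3 Fz 6.1 open 0.0196
2.0 [ 0.2  -0.02]
4.0 [ 0.4  -0.01]
11.7 [ 0.5353 -0.031   0.0742] jaw [ 0.887 -0.461 -0.002] z [-0.0012  0.0024 -1.    ] [-6.34  4.3   6.13] fix rot [-0.0024 -0.0012 -0.    ]
```

Emit:
apply_moves(commands=[0.22,0.03,0,0,-0.003,0,1.5,0.22,0.03,0,0,-0.003,0,1.5,0.16,0.03,-0.02,0,-0.003,0,1.5])

```text
t: 12.08
tool_pos: [0.5405, -0.0309, 0.0737]
orientation: [2.684, 1.631, 0.008]
force: [-1.6, 1.8, 0.8]
opening: 0.0195
```

```bash
python3 ang.py 2 4; python3 st.py
```

```text
12.075 [ 0.5405 -0.0309  0.0737] r 0.0643 ang -84.6 Fr -2.0 Ft -1.4 Fz 0.8 open 0.0195
2.0 [0.2  0.01]
4.0 [0.4  0.03]
12.075 [ 0.5405 -0.0309  0.0737] jaw [ 0.887 -0.461  0.004] z [ 0.0048  0.0017 -1.    ] [-1.56  1.83  0.76] fix rot [-0.0017  0.0048  0.    ]
```

Emit:
apply_moves(commands=[0.04,0,-0.1,0,0,0,1.5,0.04,0,-0.1,0,0,0,1.5])

```text
t: 12.32
tool_pos: [0.5416, -0.0311, 0.0715]
orientation: [2.684, 1.63, 0.008]
force: [-1.4, 2.4, 2.3]
opening: 0.0197
```

```bash
python3 ang.py 2 4; python3 st.py
```

```text
12.325 [ 0.5416 -0.0311  0.0715] r 0.0647 ang -83.7 Fr -2.5 Ft -1.1 Fz 2.3 open 0.0197
2.0 [0.19 0.04]
4.0 [0.39 0.07]
12.325 [ 0.5416 -0.0311  0.0715] jaw [ 0.887 -0.461  0.004] z [ 0.0051  0.0015 -1.    ] [-1.35  2.37  2.28] fix rot [-0.0015  0.0051  0.    ]
```

Emit:
apply_moves(commands=[0,0.03,-0.15,-0.001,0.005,0,1.5,0,0.02,-0.2,0,0,0,1.5,0,0,-0.2,0,0,0,1.5])

```text
t: 12.7
tool_pos: [0.5418, -0.0309, 0.0656]
orientation: [2.685, 1.631, 0.0]
force: [-1.9, 1.7, 2.3]
opening: 0.0196
```

Emit:
apply_moves(commands=[0,0.02,-0.25,0,0,0,1.5,0,0,-0.25,0,0,0,1.5,0,0,-0.2,0,0,0,1.5,0,0,0,0,0,0,1.5])

```text
t: 13.2
tool_pos: [0.5418, -0.0309, 0.0577]
orientation: [2.685, 1.631, -0.0]
force: [-1.4, 1.6, -1.2]
opening: 0.0196
```

Emit:
apply_moves(commands=[0,0,-0.15,0,0,0,1.5,0,0,-0.1,0,0,0,1.5,0,0,-0.07,0,0,0,1.5])

```text
t: 13.58
tool_pos: [0.5424, -0.0309, 0.0554]
orientation: [2.684, 1.63, 0.002]
force: [-2.4, 1.9, 7.8]
opening: 0.0193
```

Emit:
apply_moves(commands=[0,0,-0.06,0,0,0,1.5,0,0,0,0,0,0,1.5])

```text
t: 13.82
tool_pos: [0.5426, -0.0308, 0.0555]
orientation: [2.684, 1.63, 0.002]
force: [-3.0, 0.9, -0.7]
opening: 0.0196
```

Emit:
apply_moves(commands=[0,0,0.02,0,0,0,3.2,0,0,0,0,0,0,3.2,0,0,0,0,0,0,3.2])

```text
t: 14.2
tool_pos: [0.5436, -0.0315, 0.056]
orientation: [2.682, 1.629, 0.004]
force: [-0.4, -0.4, 0.4]
opening: 0.0319
```

Emit:
apply_moves(commands=[0,0,1.5,0,0,0,3.2,0,0,3,0,0,0,3.2,0,0,5,0,0,0,3.2,-0.5,-3,4,0,0,0,3.2,-0.5,-4,3,0,0,0,3.2,0,0,0,0,0,0,3.2,0,0,0,0,0,0,3.2])

```text
t: 15.08
tool_pos: [0.5329, -0.103, 0.2323]
orientation: [2.678, 1.628, 0.008]
force: [0.1, -0.6, -0.3]
opening: 0.0319
```

```bash
python3 look.py w4 pin_mid dial_hole; python3 fitpin.py w4 .5426 -.031 x | tail -2; python3 - <<'E'
import sys; sys.path.insert(0,".")
import numpy as np
f=np.load("w4.npz"); d,K=f["d"],f["K"]; v,u=np.indices(d.shape)
P=(np.stack([(u-K[0,2])/K[0,0]*d,(v-K[1,2])/K[1,1]*d,d],-1)-f["t"])@f["R"]
T=(np.hypot(P[...,0]-.5426,P[...,1]+.031)<.02)&(P[...,2]>.06)&(P[...,2]<.13); z=P[...,2][T]; print(np.percentile(z,[10,50,90,98]))
T&=P[...,2]>np.percentile(z,90)-.006; print(T.sum(),P[T].mean(0),P[T].min(0),P[T].max(0))
E
```

```text
15.075 [ 0.5329 -0.103   0.2323] [2.678 1.628 0.008] [ 0.08 -0.62 -0.34]
cam at [ 0.565 -0.037  0.399] axis [-0.113 -0.241 -0.964]
pin_mid 0.55 [ 0.541  -0.0331  0.0465] [260. 135.]
dial_hole 0.74 [ 0.542  -0.0293  0.0474] [260. 132.]
dial_hole 0.62 [ 0.4776 -0.3092  0.0625] [317. 350.]
6 [ 0.54967237 -0.0329068   0.07123447] [ 0.54587085 -0.04074779  0.06640889] [ 0.5514552  -0.02501435  0.07555013]
pix [265.5 131.5]
[0.08386122 0.08494625 0.08605796 0.08660373]
310 [ 0.54193293 -0.03195743  0.08500229] [ 0.53211415 -0.04177418  0.08116672] [ 0.55145422 -0.02217773  0.08714457]
```

View pics/w4.png

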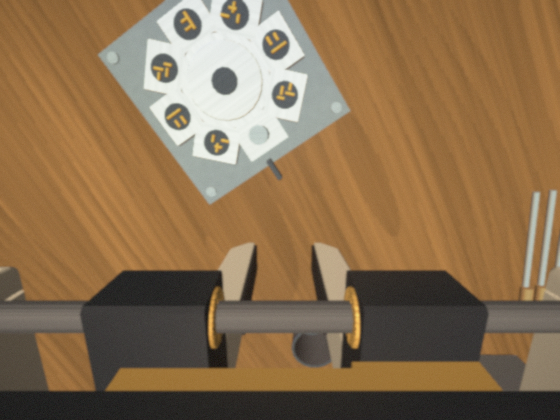

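The pin head at (259,133) is centred in the drilled station near the pointer. Its top measures 0.085 m (the dial reads 0.049), so it is 36 mm above the dial and the shoulder is seated.

```bash
python3 -c "
from plant import *
print(close_job())"
```

```text
the job is handed in; nothing more can be done
None
```

The carousel is locked: the steel pin is fully home through the drilled station, and I have handed the job in. It took about 15 s of the 64 s allowed.

- **Pin and turn:** I took the pin from the stand, which was the farthest right of the three look-alikes. With it in the dial's hole I turned the dial counter-clockwise, the shorter way, by about 60°.
- **Finding the locking hole:** There was no drop before the pointer. The pin found the hole about 5° past it, 5–6 mm along the circle and right at the near end of the 6–10 mm given. It then dropped about 19 mm until it stopped.
- **Forces:** The highest reading at the end of a move was about 14 N down together with 11 N sideways. Forces within a move were not reported.
- **Last checks:** After letting go, the pin's head top measured 36 mm above the dial face, so its shoulder is on the dial. The head was centred in the station, the force reading was back to about zero, and the gripper was clear of everything.
- **Not rechecked:** I did not look again at the padlock, cup or screwdriver; the arm never went near them.

The arm missed some commanded positions by up to about 1 cm, and I corrected these before each contact.

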